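# Hang the small pail under the rack shelf

### The job

Clear the bench: while the small steel pail still stands on the bench, swing its flat-lying wire bail up until it stands upright, then lift the pail by the bail and hang it on the pair of hooks under the shelf of the wooden rack, with the bail's wire seated in both hooks and the pail hanging upright and still. Do not tip the pail over, and leave the solder spools and the tape roll where they are.

Things in the scene. Friction and masses are not known exactly. Their poses are not given: they have to be found in the camera images.
- pail: Open steel pail, loose, standing on the worktop, 0.48 to 0.8 kg; 85 mm tall, 100 mm across at the rim, 88 mm at the foot. Origin: centre of its underside; z up out of the mouth. A wire bail hinges on ears on its +y and -y sides; lying flat it points to the pail's -x side, which faces roughly toward the robot.
- bail_hinge (a point): Middle of the bail's hinge line, on the pail's axis 70 mm above its underside; axes as the pail's, y is the hinge line. The bail is a U of 6 mm wire: two straight legs 116 mm apart (centre to centre) outside the pail, joined by a straight cross wire 102 mm from the hinge line.
- bail_grip (a point): Centre of the black round plastic tube grip on the middle of the bail's cross wire: 14 mm thick, 40 mm long along the pail's y; it spins freely on the wire, and bare wire goes on to both sides. Flat, it is 70 mm above the pail's underside with 45 mm free between it and the rim; upright, 172 mm above the underside. The point's axes turn with the bail and equal the pail's at joint value 0.
- bail (a joint): Swing of the bail on the pail, rad: 0 = flat, 1.57 = upright (straight above the pail), stop at 1.8 (leaning a little to the pail's +x). Light friction (0.02 N m) holds it where it is left; it starts at 0 to 0.2. Less than 1 N at the grip swings it, so the pail stays put if the grip is led along its arc.
- hook_seat (a point): Where the grip's centre belongs when hung: midway between the rack's two upturned steel hooks, 215 mm above the worktop, the height of the seated wire. +x points level to the back board (87 mm behind), -x is the open front, y runs from hook to hook. Hooks: parallel 8 mm bars 74 mm apart (centres); bent to a V at the seat; grip and fingers fit between them, the bare wire lies in the Vs.
- hook_tips (a point): Midway between the upturned ends of the two hooks, at their very top: 22 mm in front of the seat and 22 mm above it; axes as the seat's. The 6 mm wire must come from the front over these ends and then down into the hooks. The hung pail's underside is 43 mm above the worktop.
- shelf_edge (a point): Middle of the lower front edge of the rack's shelf board: 42 mm behind the seat and 173 mm above it, 190 mm wide; axes as the seat's. It overhangs the hooks' rear, so a gripper must lean its body to the front (some 30 to 45 degrees) to hang the pail. The rack is fixed; its 16 mm thick, 170 mm wide wooden foot begins 65 mm in front of the seat.
- spool_blue: Small blue solder spool on the worktop, 70 x 62 x 36 mm, bystander; origin at the centre of its underside.
- spool_green: Small green solder spool on the worktop, 70 x 62 x 36 mm, bystander; origin at the centre of its underside.
- tape_roll: Roll of masking tape lying flat on the worktop, 78 mm across, 19 mm high, bystander; origin at the centre of its underside.

How it is judged (in metres and radians):
On the way, in this order (a step that is already met when the one before it is completed fails the run):
1. the bail stands upright (within about 20 degrees) while the pail stands on the bench (value of joint bail above 1.22 rad and height (world z) of pail below 0.01 m and angle between pail's own z axis and vertical below 0.12 rad), for 0.2 s.
2. the pail is lifted clear of the bench (height (world z) of pail above 0.06 m), for 0.1 s.
At the end, for the whole second after the job is handed in: The pail hangs from both hooks: the centre of the bail's grip is within 12 mm in front of and 15 mm behind the seat, within 22 mm of it sideways and within 8 mm in height; the pail is within 20 degrees of upright, its underside more than 25 mm above the worktop, and it moves slower than 0.05 m/s (x of bail_grip in the frame of hook_seat between -0.012 and 0.015 m and y of bail_grip in the frame of hook_seat between -0.022 and 0.022 m and z of bail_grip in the frame of hook_seat between -0.008 and 0.009 m and angle between pail's own z axis and vertical below 0.35 rad and height (world z) of pail above 0.025 m and linear speed of pail below 0.05 m/s); the robot touches nothing.
It fails at once if the pail is tipped more than 50 degrees (angle between pail's own z axis and vertical above 0.87 rad).
It fails at once if a spool or the tape roll is moved more than 40 mm (distance of any of spool_blue, spool_green, tape_roll from where it was at the start of the episode above 0.04 m).
It also fails if it takes over 59 s, if anything falls off the work surface, if the arm or the gripper's body presses on something with over 40 N, if the wrist force passes 120 N, or if a joint passes its speed limit or range.

### The arm

A 6-joint arm with a two-finger parallel gripper is mounted at the origin on a cart in front of the work surface, level with it; the furniture and walls round the work are solid. World frame = base frame: x ahead of the robot, y to its left, z up, the work surface at z = 0. Lengths are in m, angles in degrees, forces in N, time in s.
With the tool pointing down it reaches from about 0.25 to 0.725 m from the base axis. Payload 9.7 kg.
Tool frame: the origin (TCP) lies at the centre of the arm's flange, where the gripper is bolted on; the fingertips stand 173 mm ahead of it and the grasp point (between the pads) lies 155 mm ahead of it; z points along the fingers, y is the line along which they close (so a half turn about z gives the same grasp; the last joint's range is limited). The gripper opens to 85 mm and grips with 20 to 120 N. Pads are 22 mm wide; open, the fingers measure 114 mm over their backs; the gripper's body (76 mm by 85 mm) begins 54 mm behind the grasp point. The pads swing forward as they close: fully open they stand 13 mm farther back than shut.
Start: joints at [-74.083, 4.979, 10.078, 95.1, 0, 90], TCP at [0.151, -0.529, 0.405] pointing down, gripper open.
Joint ranges: [-179.16, 179.16], [-48.56, 103.87], [-65.8, 70.77], [-126.05, 130.52], [-82.76, 87.17], [-180, 180]. Speed limits (degrees/s): [127.2, 127.2, 147.25, 180, 180, 180].

### API

Orientations are given as [roll, pitch, yaw] about the fixed x, y, z axes, in that order (R = Rz(yaw) Ry(pitch) Rx(roll)).
In Python, from workcell import monitor, camera, get_calibration, bot gives the robot as it stands.
- The arm moves only by the tool carry_out, never from a script. Its argument "targets" is text: rows parted by semicolons, each of 7 numbers parted by spaces: the shift along the tool's x, y, z in units of 0.04 m (1.0 is 0.04 m), then the turn, a rotation vector about the tool's x, y, z in units of 0.1 rad (1.0 is 0.1 rad), then the opening, from -1 (shut) to 1 (fully open), so that 0 is half open. A call has exactly 8 rows; each row shifts and turns the commanded pose from where the row before left it, along the tool's axes as they then stand; what a row does not reach is not made up. A row lasts 1/12 s, in which the tool goes at most 41.7 mm and 7.16 degrees, less where a joint would pass 70% of its speed; a pose out of reach is approached as far as the arm can. A call with a number of a shift or a turn outside -1 to 1 is refused whole. A call with a gripper value outside its range is refused whole. The fingers move at their own pace and stop on an object; "newtons" is the grip in N (left out, the last holds). Time passes only in rows, so rows that do not move let the fingers close, or fill a call up. It gives the time, the measured TCP pose, the force, the opening and the grip force at its end, in the units of the state.
- monitor.get_obs(): the state, without advancing time (a new reading comes with each control period).
- camera(name): name is "scene" or "top" or "wrist"; returns the picture (420x560x3 uint8, red, green, blue); there is no depth.
- get_calibration(name): a dict with "fx", "fy", "cx", "cy" (pixels), "D" ([k1, k2, p1, p2, k3] as OpenCV has them; the pictures are not rectified), "view" (4x4, takes a point from world to camera coordinates). Camera axes: x right, y down, z forward; pixel columns grow to the right and rows downward; lengths in m; the calibration is good to about 2 mm. A picture is of the moment at which its call begins: read the wrist's pose just before it. get_calibration takes no time and is no camera call; for the wrist camera it gives the pose at the moment of the call.
- bot.job_done(): hands the job in; it is judged then, once.
The state is a dict: "time": time; "q": joint angles; "qd": joint speeds; "joint_efforts": joint torques, N m; "ee_pos": TCP position; "tcp_rot": TCP orientation; "wrist_force": force on the tool from outside, world axes, zero at the start; "torque": the same for the moment, N m; "opening": finger opening in m; "grasp_force": force on a finger pad.
Only numpy, scipy, OpenCV 4.12 (cv2) and the standard library are available. Lean on these libraries where they do the work, as an engineer would, in place of code of your own. Each camera call takes 0.05 s, during which the arm holds its last target. There are 200 camera calls.

## Working session

There is one attempt and no reset: what is moved stays moved. The work goes in short steps, Python scripts to look and compute and a tool call to move; the robot and the scene stay as the last step left them, time stands still between calls to the robot, and variables do not carry over. Pictures are saved under pics/ and viewed, at most 10 in all, crops included, and the job is handed in when it is done.

Besides the shell and the picture viewer there is one more tool, called after "Request:" by a JSON object that holds its "method" and its "body". carry_out: Moves the arm, as the interface text tells. Shifts and turns lie within -1 to 1; 1 stands for 0.04 m of shift or 0.1 rad of turn. Its arguments: {"type":"object","properties":{"targets":{"type":"string"},"newtons":{"type":"number"}},"required":["targets"]}

```bash
mkdir -p pics; python3 - <<'E'
from workcell import monitor, camera, get_calibration
import cv2,numpy as np
for n in("scene","top"):
    im=camera(n); cv2.imwrite(f"pics/{n}0.png",cv2.resize(im[:,:,::-1],(800,600),interpolation=cv2.INTER_CUBIC)); cv2.imwrite(f"pics/{n}0_raw.png",im[:,:,::-1])
    c=get_calibration(n); print(n,{k:np.round(v,3).tolist() for k,v in c.items()})
print(monitor.get_obs())
E
```

```text
scene {'fx': 388.875, 'fy': 388.875, 'cx': 286.878, 'cy': 209.588, 'D': [-0.048, 0.0, 0.0, 0.0, 0.0], 'view': [[-0.432, -0.902, 0.01, 0.182], [-0.701, 0.329, -0.633, 0.503], [0.567, -0.281, -0.774, 1.025], [0.0, 0.0, 0.0, 1.0]]}
top {'fx': 449.94, 'fy': 449.94, 'cx': 283.215, 'cy': 211.866, 'D': [-0.017, 0.0, 0.0, 0.0, 0.0], 'view': [[0.0, -1.0, 0.013, -0.031], [-0.995, -0.001, -0.102, 0.502], [0.102, -0.013, -0.995, 1.327], [0.0, 0.0, 0.0, 1.0]]}
{'time': 0.1, 'q': array([-7.40833286e+01,  5.00919654e+00,  1.00402448e+01,  9.50997589e+01,
        2.24473679e-04,  8.99999283e+01]), 'qd': array([-0.06863893, -0.0313225 ,  0.1367285 ,  0.02190816, -0.02293815,
       -0.06837564]), 'joint_efforts': array([ 9.94758375e-05, -5.21561050e+01,  4.65652657e+01,  1.60025619e-02,
        3.99925818e-05,  1.16888174e-05]), 'ee_pos': array([ 0.15083459, -0.5289232 ,  0.40405307]), 'tcp_rot': array([-1.79931289e+02, -2.24559502e-04,  1.59167428e+01]), 'wrist_force': array([ 0.15917394, -0.14886163,  0.395329  ]), 'torque': array([-0.00959108, -0.04857876, -0.00152585]), 'grasp_force': 0.0, 'opening': 0.08544134623447379}
```

View pics/scene0.png

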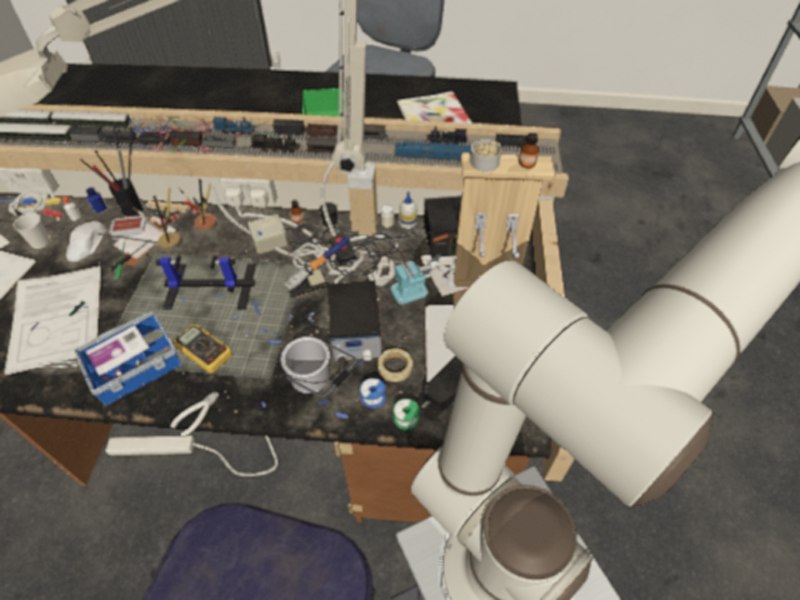

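View pics/top0.png

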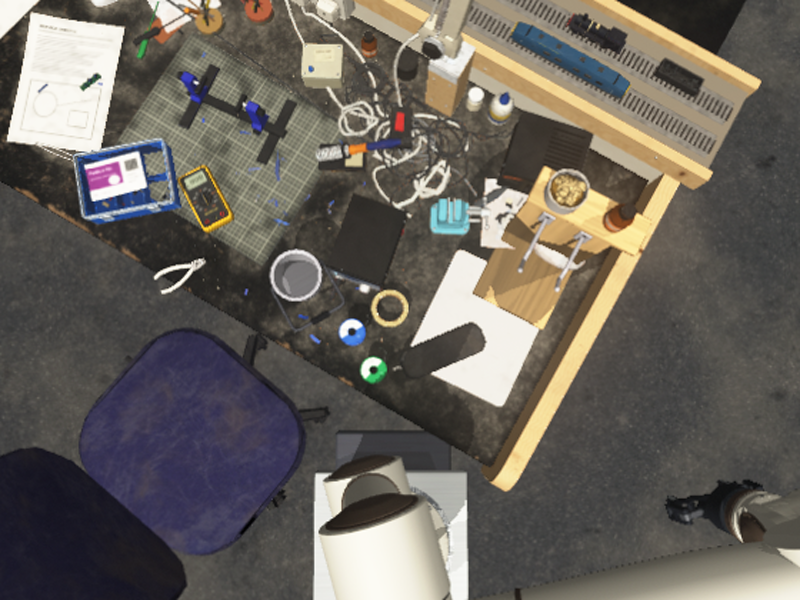

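The top view shows the pail at about (297,275), with its bail pointing to (320,317). The rack's hooks run from (545,215) to (522,268) and from (585,240) to (560,290). Next I'll enlarge both areas.

```bash
python3 - <<'E'
import cv2,numpy as np
t=cv2.imread("pics/top0_raw.png");s=cv2.imread("pics/scene0_raw.png")
# (x0,y0) crops 80x60 -> 400x300 (x5)
cr=[(t,180,168),(t,345,135),(s,185,225),(s,315,135)]
o=[cv2.resize(i[y:y+60,x:x+80],(400,300),interpolation=cv2.INTER_CUBIC) for i,x,y in cr]
cv2.imwrite("pics/crop1.png",np.vstack([np.hstack(o[:2]),np.hstack(o[2:])]))
E
```

```text
(no output)
```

View pics/crop1.png

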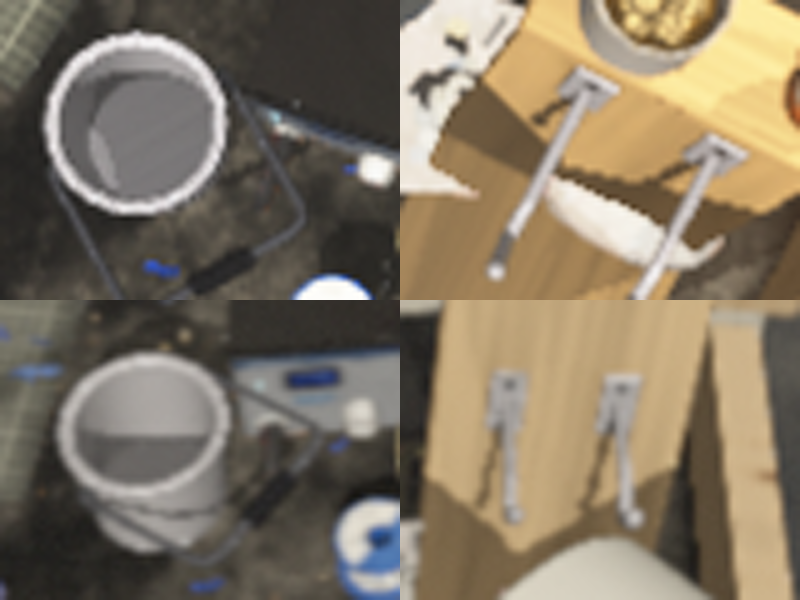

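The enlarged crop gives these raw pixel positions:
- **Top:** rim centre (206.8,192.2), grip (224.4,221.6), left hook tip (363.6,188.6).
- **Scene:** rim (213.6,249), grip (239,264.6), hook tips (337.2,177.6) and (361,178.2).

```bash
cat >h.py <<'E'
import numpy as np,cv2
from workcell import monitor,camera,get_calibration
from scipy.optimize import least_squares
from scipy.spatial.transform import Rotation as R
def proj(c,P):
    c=get_calibration(c) if isinstance(c,str) else c
    V=np.array(c['view']);K=np.array([[c['fx'],0,c['cx']],[0,c['fy'],c['cy']],[0,0,1.]])
    return cv2.projectPoints(np.atleast_2d(P).astype(float),cv2.Rodrigues(V[:3,:3])[0],V[:3,3],K,np.array(c['D'],float))[0][:,0]
def fr(x,y,yaw,p): # local point(s) -> world
    return np.array([x,y,0])+np.atleast_2d(p)@R.from_euler('z',yaw).as_matrix().T
def grip(x,y,yaw,b): return fr(x,y,yaw,[-.102*np.cos(b),0,.07+.102*np.sin(b)])
E
python3 - <<'E'
from h import *
def f(p): # pail
    rim=fr(*p[:3],[0,0,.085]);g=grip(*p)
    return np.concatenate([(proj('top',rim)-[206.8,192.2]).ravel(),(proj('scene',rim)-[213.6,249]).ravel(),(proj('top',g)-[224.4,221.6]).ravel(),(proj('scene',g)-[239,264.6]).ravel()])
s=least_squares(f,[.5,.1,.3,.1]);print(s.x,np.degrees(s.x[2:]),s.fun.round(1))
def g(p):
    t=fr(*p,[[-.022,.037,.237],[-.022,-.037,.237]])
    return np.concatenate([(proj('top',t[:1])-[363.6,188.6]).ravel(),(proj('scene',t)-[[337.2,177.6],[361,178.2]]).ravel()])
for y0 in(-.5,0,.5):
    q=least_squares(g,[.55,-.3,y0]);print(q.x,np.degrees(q.x[2]),q.fun.round(1))
print(proj('top',fr(*q.x,[-.022,-.037,.237])))
pts={k:None for k in()}
# bystanders top view
c=get_calibration('top')
for n,u,z in(('blue',(351*.7,331*.7),.036),('green',(373*.7,369*.7),.036),('tape',(390*.7,307*.7),.019)):
    print(n,least_squares(lambda a:(proj('top',[a[0],a[1],z])-u).ravel(),[.4,0]).x.round(3))
E
```

```text
[0.55329159 0.1915552  0.5434469  0.14186171] [31.13721369  8.1280771 ] [-0.5 -0.4  0.4 -0.  -0.3  0.2  0.5 -0.1]
[ 0.54138595 -0.2740397  -0.51102251] -29.279432875474434 [-1.1 -0.1  0.7 -0.7  0.6 -0. ]
[ 0.54138595 -0.2740397  -0.51102226] -29.27941855542997 [-1.1 -0.1  0.7 -0.7  0.6 -0. ]
[ 0.54138596 -0.27403969 -0.51102199] -29.27940351764248 [-1.1 -0.1  0.7 -0.7  0.6 -0. ]
[[387.99336926 202.60790339]]
blue [0.441 0.081]
green [0.363 0.034]
tape [ 0.493 -0.   ]
```

```bash
cat >>h.py <<'E'
def tool(yaw,a): # closing axis y in the vertical plane of heading yaw (rad); body leans back by a
    x=np.array([np.cos(yaw),np.sin(yaw),0]);z=np.array([0,0,1.])
    Y=np.cos(a)*x+np.sin(a)*z;Z=np.sin(a)*x-np.cos(a)*z
    return np.c_[np.cross(Y,Z),Y,Z]
def now():
    o=monitor.get_obs();return np.array(o['ee_pos']),R.from_euler('xyz',o['tcp_rot'],degrees=True).as_matrix(),o
def plan(way,grp,p=None,M=None):
    "way: list of (grasp point, yaw, a, rows); prints rounded rows"
    if p is None: p,M,_=now()
    rows=[]
    for g,yaw,a,n in way:
        T=tool(yaw,a);t=np.array(g)-.155*T[:,2]
        for k in range(n,0,-1):
            rv=np.clip(R.from_matrix(M.T@T).as_rotvec()/k/.1,-1,1).round(2);s=np.clip(M.T@(t-p)/k/.04,-1,1).round(2)
            p=p+M@s*.04;M=M@R.from_rotvec(rv*.1).as_matrix()
            rows.append(' '.join(f'{v:g}' for v in [*s,*rv,grp]))
    while len(rows)%8: rows.append(f'0 0 0 0 0 0 {grp:g}')
    for i in range(0,len(rows),8): print('; '.join(rows[i:i+8]),'\n')
    return p,M
P=np.array([.5533,.1916,.5434,.142]);S=np.array([.5414,-.2740,-.511])
E
python3 - <<'E'
from h import *
g=grip(*P)[0];print(g)
T=tool(P[2],.7)
plan([(g-.08*T[:,2],P[2],.7,24)],0)
E
```

```text
[0.46687128 0.1393918  0.08443537]
0.36 -0.54 0.15 -0.2 0.27 -0.73 0; 0.39 -0.51 0.15 -0.2 0.27 -0.73 0; 0.42 -0.49 0.15 -0.2 0.27 -0.73 0; 0.45 -0.46 0.15 -0.2 0.27 -0.73 0; 0.48 -0.43 0.15 -0.2 0.26 -0.73 0; 0.51 -0.39 0.16 -0.2 0.26 -0.73 0; 0.53 -0.36 0.16 -0.2 0.26 -0.73 0; 0.55 -0.32 0.17 -0.2 0.27 -0.73 0 

0.57 -0.29 0.18 -0.2 0.26 -0.73 0; 0.58 -0.25 0.19 -0.21 0.26 -0.73 0; 0.59 -0.21 0.2 -0.21 0.27 -0.73 0; 0.6 -0.17 0.21 -0.2 0.26 -0.73 0; 0.61 -0.13 0.22 -0.21 0.27 -0.73 0; 0.61 -0.09 0.24 -0.2 0.26 -0.73 0; 0.61 -0.05 0.25 -0.21 0.27 -0.73 0; 0.6 -0.01 0.27 -0.2 0.26 -0.73 0 

0.6 0.03 0.29 -0.21 0.27 -0.73 0; 0.58 0.07 0.3 -0.2 0.26 -0.73 0; 0.57 0.1 0.32 -0.21 0.27 -0.73 0; 0.55 0.14 0.34 -0.2 0.26 -0.73 0; 0.53 0.17 0.35 -0.21 0.27 -0.73 0; 0.51 0.2 0.37 -0.2 0.26 -0.73 0; 0.49 0.22 0.39 -0.21 0.27 -0.74 0; 0.45 0.25 0.41 -0.2 0.26 -0.73 0
```

Request:
{"method": "carry_out", "body": {"targets": "0.36 -0.54 0.15 -0.2 0.27 -0.73 0; 0.39 -0.51 0.15 -0.2 0.27 -0.73 0; 0.42 -0.49 0.15 -0.2 0.27 -0.73 0; 0.45 -0.46 0.15 -0.2 0.27 -0.73 0; 0.48 -0.43 0.15 -0.2 0.26 -0.73 0; 0.51 -0.39 0.16 -0.2 0.26 -0.73 0; 0.53 -0.36 0.16 -0.2 0.26 -0.73 0; 0.55 -0.32 0.17 -0.2 0.27 -0.73 0", "newtons": 30}}

```text
time: 0.77
ee_pos: [0.2131, -0.3309, 0.3569]
tcp_rot: [167.7, -8.9, 50.7]
wrist_force: [-0.0, 0.8, -0.5]
opening: 0.0425
grasp_force: 0.0
```

Request:
{"method": "carry_out", "body": {"targets": "0.57 -0.29 0.18 -0.2 0.26 -0.73 0; 0.58 -0.25 0.19 -0.21 0.26 -0.73 0; 0.59 -0.21 0.2 -0.21 0.27 -0.73 0; 0.6 -0.17 0.21 -0.2 0.26 -0.73 0; 0.61 -0.13 0.22 -0.21 0.27 -0.73 0; 0.61 -0.09 0.24 -0.2 0.26 -0.73 0; 0.61 -0.05 0.25 -0.21 0.27 -0.73 0; 0.6 -0.01 0.27 -0.2 0.26 -0.73 0"}}

```text
time: 1.43
ee_pos: [0.2745, -0.1344, 0.3104]
tcp_rot: [152.3, -8.8, 86.7]
wrist_force: [0.4, -1.1, -0.3]
opening: 0.0426
grasp_force: 0.0
```

Request:
{"method": "carry_out", "body": {"targets": "0.6 0.03 0.29 -0.21 0.27 -0.73 0; 0.58 0.07 0.3 -0.2 0.26 -0.73 0; 0.57 0.1 0.32 -0.21 0.27 -0.73 0; 0.55 0.14 0.34 -0.2 0.26 -0.73 0; 0.53 0.17 0.35 -0.21 0.27 -0.73 0; 0.51 0.2 0.37 -0.2 0.26 -0.73 0; 0.49 0.22 0.39 -0.21 0.27 -0.74 0; 0.45 0.25 0.41 -0.2 0.26 -0.73 0"}}

```text
time: 2.1
ee_pos: [0.3526, 0.0546, 0.2669]
tcp_rot: [140.5, -0.5, 121.7]
wrist_force: [0.2, -1.5, -0.7]
opening: 0.0424
grasp_force: 0.0
```

```bash
python3 - <<'E'
from h import *
g=grip(*P)[0];T=tool(P[2],.7);p,M,o=now()
print(p-(g-.235*T[:,2]),R.from_matrix(M.T@T).as_rotvec(),o['wrist_force'],o['opening'],o['q'])
im=camera('wrist');cv2.imwrite('pics/w1.png',im[:,:,::-1]);print(proj('wrist',g),proj('wrist',fr(*P[:3],[0,0,.085])))
E
```

```text
[ 0.01527975 -0.00655606  0.00275253] [-0.01037111 -0.01382262  0.00183991] [ 0.21313065 -1.50183201 -0.70368912] 0.0423877317936566 [  3.23354656 -47.68182545 -48.65708732  53.2539735   18.05344293
  67.57480742]
[[265.42391493 223.11928177]] [[360.64453989 199.2906058 ]]
```

View pics/w1.png

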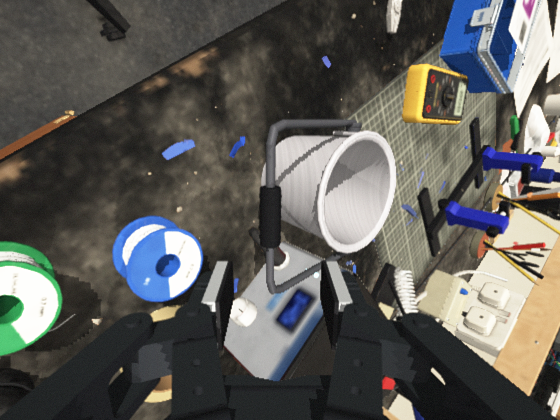

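The wrist view has the grip at (270,217), spanning (269,188) to (271,246). The rim centre is near (357,192) and the bail's corners are at about (273,128) and (275,287). Predictions are within about 6 px, so I'll refine with these. Joint 2 is close to its limit this near the base, so I'll use less lean here.

```bash
python3 - <<'E'
from h import *
c=get_calibration('wrist')
def f(p):
    rim=fr(*p[:3],[0,0,.085]);g=grip(*p)
    w=fr(*p[:3],[[-.102*np.cos(p[3]),s*.056,.07+.102*np.sin(p[3])] for s in(1,-1)])
    return np.concatenate([(proj('top',rim)-[206.8,192.2]).ravel(),(proj('scene',rim)-[213.6,249]).ravel(),(proj('top',g)-[224.4,221.6]).ravel(),(proj('scene',g)-[239,264.6]).ravel(),
     .4*(proj(c,rim)-[357,192]).ravel(),.6*(proj(c,g)-[270,217]).ravel(),.4*(proj(c,w)-[[273,128],[275,287]]).ravel()])
s=least_squares(f,P,loss='soft_l1');P=s.x;print(P.round(4).tolist(),f(P).round(1))
open('h.py','a').write(f'P=np.array({P.round(4).tolist()})\n')
g=grip(*P)[0];print(g)
for a in(.5,):
  T=tool(P[2],a)
  plan([(g-.05*T[:,2],P[2],a,8),(g,P[2],a,8)],0)
E
```

```text
[0.552, 0.1952, 0.5352, 0.1804] [-1.7  0.1 -0.6  0.7 -2.1  0.4 -0.9  0.1  1.8  1.2  0.5  0.3 -0.5 -0.1
 -2.   3. ]
[0.46571412 0.14397301 0.0883037 ]
0.05 0.11 0.08 0.24 -0.03 0.02 0; 0.05 0.11 0.08 0.24 -0.03 0.02 0; 0.05 0.11 0.07 0.24 -0.03 0.02 0; 0.05 0.12 0.07 0.24 -0.03 0.02 0; 0.05 0.12 0.07 0.24 -0.03 0.02 0; 0.06 0.12 0.07 0.23 -0.02 0.02 0; 0.05 0.12 0.06 0.24 -0.03 0.02 0; 0.06 0.12 0.06 0.23 -0.02 0.02 0 

-0 -0 0.16 0 -0 0 0; -0 -0 0.16 0 -0 0 0; -0 -0 0.16 0 -0 0 0; -0 -0 0.15 0 -0 0 0; -0 -0 0.16 0 -0 0 0; -0 -0 0.15 0 -0 0 0; -0 -0 0.16 0 -0 0 0; -0 -0.01 0.15 0 -0 0 0
```

Request:
{"method": "carry_out", "body": {"targets": "0.05 0.11 0.08 0.24 -0.03 0.02 0; 0.05 0.11 0.08 0.24 -0.03 0.02 0; 0.05 0.11 0.07 0.24 -0.03 0.02 0; 0.05 0.12 0.07 0.24 -0.03 0.02 0; 0.05 0.12 0.07 0.24 -0.03 0.02 0; 0.06 0.12 0.07 0.23 -0.02 0.02 0; 0.05 0.12 0.06 0.24 -0.03 0.02 0; 0.06 0.12 0.06 0.23 -0.02 0.02 0"}}

```text
time: 2.82
ee_pos: [0.3813, 0.09, 0.2699]
tcp_rot: [151.5, -0.1, 120.0]
wrist_force: [-0.0, 0.2, -0.1]
opening: 0.0428
grasp_force: 0.0
```

```bash
python3 - <<'E'
from h import *
g=grip(*P)[0];a=.5;T=tool(P[2],a);p,M,o=now()
print(p-(g-.205*T[:,2]),R.from_matrix(M.T@T).as_rotvec(),o['q'])
im=camera('wrist');cv2.imwrite('pics/w2.png',im[:,:,::-1]);print(proj('wrist',g),proj('wrist',p+M@[0,0,.155]))
plan([(g,P[2],a,8)],0)
E
```

```text
[ 0.00019657 -0.00391228  0.00168909] [-0.0034345   0.00416888 -0.01056341] [ 10.68332291 -35.57121    -40.12292206  58.38941882   9.14230299
  72.88880802]
[[278.45732621 240.99090469]] [[275.70397677 296.58785823]]
0.01 0 0.16 -0.01 0.01 -0.01 0; 0.01 0 0.16 -0.01 0 -0.01 0; 0.01 0 0.16 -0 0.01 -0.01 0; 0.01 0 0.16 -0.01 0 -0.01 0; 0.01 0 0.17 -0 0.01 -0.02 0; 0.01 0 0.16 -0.01 0 -0.01 0; 0.01 0 0.17 -0 0.01 -0.02 0; 0.02 0.01 0.16 -0.01 0 -0.01 0
```

View pics/w2.png

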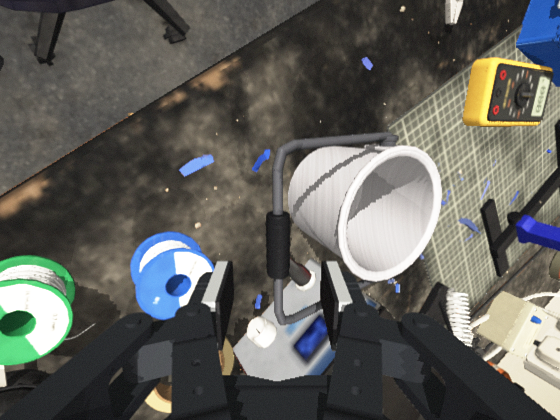

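The grip is at (278,244) against a predicted (278,241), which is good. I'll advance and close.

Request:
{"method": "carry_out", "body": {"targets": "0.01 0 0.16 0 0 -0.01 0; 0.01 0 0.16 -0.01 0 -0.01 0; 0 0 0.16 0 0.01 -0.01 0; 0 0 0.16 -0.01 0 -0.01 0; 0 0 0.17 0 0.01 -0.02 0; 0 0 0.16 -0.01 0 -0.01 0; 0 0 0.17 0 0.01 -0.02 0; 0.01 0 0.16 -0.01 0 -0.01 0"}}

```text
time: 3.53
ee_pos: [0.4025, 0.1035, 0.2239]
tcp_rot: [151.2, 0.0, 120.6]
wrist_force: [-0.5, -0.3, -0.1]
opening: 0.0425
grasp_force: 0.0
```

Request:
{"method": "carry_out", "body": {"targets": "0 0 0 0 0 0 0; 0 0 0 0 0 0 -0.4; 0 0 0 0 0 0 -0.8; 0 0 0 0 0 0 -1; 0 0 0 0 0 0 -1; 0 0 0 0 0 0 -1; 0 0 0 0 0 0 -1; 0 0 0 0 0 0 -1", "newtons": 30}}

```text
time: 4.2
ee_pos: [0.4022, 0.1034, 0.2247]
tcp_rot: [151.2, 0.1, 120.6]
wrist_force: [-1.0, -1.0, 1.2]
opening: 0.0131
grasp_force: 30.0
```

```bash
python3 - <<'E'
from h import *
a=.5;p,M,o=now();G=p+M@[0,0,.155]
print(G-grip(*P)[0],G,o['opening'],o['grasp_force'],o['wrist_force'],o['q'])
h=fr(*P[:3],[0,0,.07])[0];xp=np.array([np.cos(P[2]),np.sin(P[2]),0]);d=G-h
r=np.hypot(d@xp,d[2]);b0=np.arctan2(d[2],-d@xp);print('r',r,'b0',b0,'lat',d@np.cross([0,0,1],xp))
lat=d-(d@xp)*xp-[0,0,d[2]]
way=[]
n=24
for k in range(1,n+1):
    b=b0+(1.5-b0)*k/n;rr=.102+(r-.102)*(1-k/n)
    way.append((h+lat-rr*np.cos(b)*xp+[0,0,rr*np.sin(b)],P[2],a,1))
plan(way,-1)
im=camera('wrist');cv2.imwrite('pics/w3.png',im[:,:,::-1])
E
```

```text
[ 0.0008443  -0.00274801  0.00054103] [0.4665311  0.14127486 0.08884219] 0.013138256945767101 30.023630261421204 [-1.03826984 -0.96754147  1.158488  ] [ 12.06769953 -31.30422294 -42.85342097  50.9167784    8.76312638
  73.59592834]
r 0.1027622154754268 b0 0.1844004183109499 lat -0.0027943526755062147
-0.01 0.1 -0.11 0.02 0.01 -0 -1; 0 0.1 -0.1 0 0 -0 -1; 0 0.1 -0.09 0 0 -0 -1; 0 0.11 -0.09 0 0 -0 -1; 0 0.12 -0.08 0 0 -0 -1; 0 0.11 -0.08 0 0 -0 -1; 0 0.13 -0.07 0 0 -0 -1; 0 0.12 -0.07 0 0 -0 -1 

0 0.13 -0.05 0 0 -0 -1; 0.01 0.13 -0.05 0 0 -0 -1; -0 0.13 -0.04 0 0 -0 -1; -0 0.14 -0.04 0 0 -0 -1; -0 0.14 -0.03 0 0 -0 -1; -0 0.14 -0.01 0 0 -0 -1; -0 0.14 -0.02 0 0 -0 -1; -0 0.14 -0 0 0 -0 -1 

-0 0.14 0 0 0 -0 -1; -0 0.14 0.01 0 0 -0 -1; -0 0.14 0.02 0 0 -0 -1; -0 0.13 0.03 0 0 -0 -1; -0 0.14 0.03 0 0 -0 -1; -0 0.13 0.04 0 0 -0 -1; -0 0.13 0.05 0 0 -0 -1; -0 0.13 0.06 0 0 -0 -1
```

View pics/w3.png

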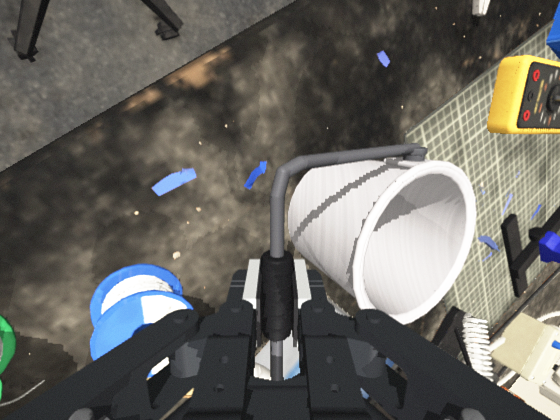

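The grip tube sits between the pads at about (278,290), with the opening at 13 mm and 30 N on it. Next I'll lead it along the arc.

Request:
{"method": "carry_out", "body": {"targets": "0 0.1 -0.11 0.02 0.01 0 -1; 0 0.1 -0.1 0 0 0 -1; 0 0.1 -0.09 0 0 0 -1; 0 0.11 -0.09 0 0 0 -1; 0 0.12 -0.08 0 0 0 -1; 0 0.11 -0.08 0 0 0 -1; 0 0.13 -0.07 0 0 0 -1; 0 0.12 -0.07 0 0 0 -1"}}

```text
time: 4.92
ee_pos: [0.4181, 0.1128, 0.2666]
tcp_rot: [151.3, 0.0, 120.6]
wrist_force: [-3.8, -3.4, 2.8]
opening: 0.0127
grasp_force: 30.4
```

Request:
{"method": "carry_out", "body": {"targets": "0 0.13 -0.05 0 0 0 -1; 0 0.13 -0.05 0 0 0 -1; 0 0.13 -0.04 0 0 0 -1; 0 0.14 -0.04 0 0 0 -1; 0 0.14 -0.03 0 0 0 -1; 0 0.14 -0.01 0 0 0 -1; 0 0.14 -0.02 0 0 0 -1; 0 0.14 0 0 0 0 -1"}}

```text
time: 5.58
ee_pos: [0.4475, 0.1301, 0.2975]
tcp_rot: [151.1, 0.1, 120.6]
wrist_force: [-3.3, -2.3, 9.9]
opening: 0.0125
grasp_force: 30.8
```

```bash
cat >st.py <<'E'
from h import *
p,M,o=now();G=p+M@[0,0,.155]
h=fr(*P[:3],[0,0,.07])[0];xp=np.array([np.cos(P[2]),np.sin(P[2]),0]);d=G-h
print('r',np.hypot(d@xp,d[2]),'b',np.arctan2(d[2],-d@xp),'lat',d@np.cross([0,0,1],xp),'F',o['wrist_force'],o['opening'],o['time'])
E
python3 st.py
```

```text
r 0.10369142693593372 b 1.08709148262964 lat -0.0028923294875737413 F [-3.27788862 -2.32890402  9.85533596] 0.01254227361533113 5.5833
```

```bash
cat >>st.py <<'E'
b0=np.arctan2(d[2],-d@xp);r=np.hypot(d@xp,d[2]);lat=d-(d@xp)*xp-[0,0,d[2]]
plan([(h+lat-rr*np.cos(b)*xp+[0,0,rr*np.sin(b)],P[2],.5,1) for b,rr in zip(np.linspace(b0,1.52,9)[1:],np.linspace(r,.1045,9)[1:])],-1)
E
python3 st.py
```

```text
r 0.10369142693593372 b 1.08709148262964 lat -0.0028923294875737413 F [-3.27788862 -2.32890402  9.85533596] 0.01254227361533113 5.5833
-0 0.16 0 0.04 0.01 0 -1; -0 0.14 0.02 0 0 0 -1; -0 0.14 0.01 0 0 0 -1; -0 0.13 0.03 0 0 0 -1; -0 0.14 0.03 0 0 0 -1; -0 0.14 0.05 0 0 0 -1; -0 0.13 0.04 0 0 0 -1; -0 0.13 0.06 0 0 0 -1
```

Request:
{"method": "carry_out", "body": {"targets": "0 0.16 -0.02 0.04 0.01 0 -1; 0 0.14 0 0 0 0 -1; 0 0.14 0 0 0 0 -1; 0 0.13 0.02 0 0 0 -1; 0 0.14 0.03 0 0 0 -1; 0 0.14 0.05 0 0 0 -1; 0 0.13 0.04 0 0 0 -1; 0 0.13 0.06 0 0 0 -1"}}

```text
time: 6.25
ee_pos: [0.4837, 0.1517, 0.31]
tcp_rot: [151.6, -0.0, 120.7]
wrist_force: [-0.1, -0.8, 0.4]
opening: 0.0129
grasp_force: 30.0
```

Request:
{"method": "carry_out", "body": {"targets": "0 0 0 0 0 0 -1; 0 0 0 0 0 0 -1; 0 0 0 0 0 0 -1; 0 0 0 0 0 0 -1; 0 0 0 0 0 0 -1; 0 0 0 0 0 0 -1; 0 0 0 0 0 0 -1; 0 0 0 0 0 0 -1"}}

```text
time: 6.92
ee_pos: [0.4831, 0.1513, 0.31]
tcp_rot: [151.6, -0.1, 120.7]
wrist_force: [0.2, -1.3, -0.1]
opening: 0.0128
grasp_force: 29.9
```

```bash
python3 st.py; python3 - <<'E'
from h import *
t=camera('top')[:,:,::-1];s=camera('scene')[:,:,::-1]
o=[cv2.resize(i,None,fx=3.3,fy=3.3,interpolation=cv2.INTER_CUBIC) for i in(t[140:320,160:280],s[160:340,180:300])]
cv2.imwrite('pics/up.png',np.hstack(o))
E
```

```text
r 0.1040221865804277 b 1.4955234264560056 lat -0.0024543703846715294 F [ 0.19315725 -1.26054271 -0.13121508] 0.012829857142590117 6.9167
0 -0.01 0 -0.04 -0.01 -0 -1; 0 0.01 0 0 0 -0 -1; 0 0.01 0.01 0 0 -0 -1; 0 0.01 -0 0 0 -0 -1; 0 0.01 -0 0 0 -0 -1; 0 0 0 0 0 -0 -1; 0 0.01 0 0 0 -0 -1; 0 0.01 0.01 0 0 -0 -1
```

View pics/up.png

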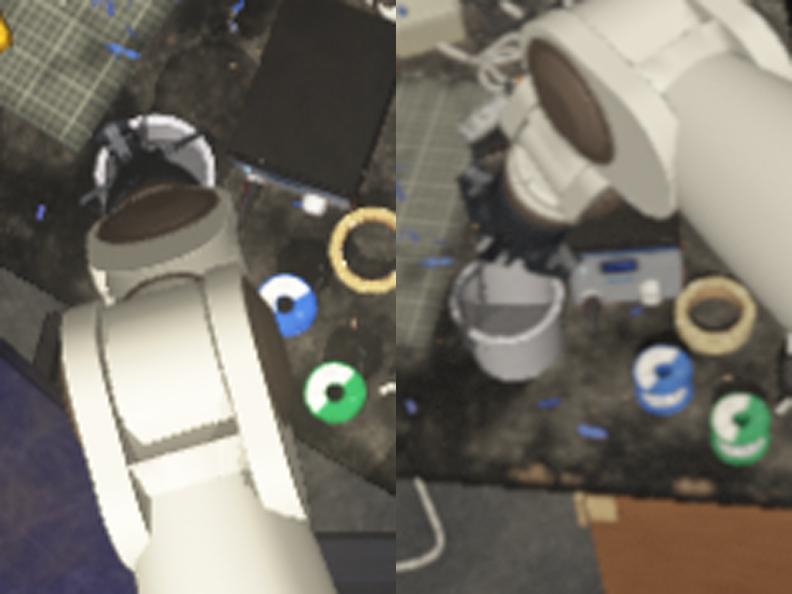

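The bail is upright, the pail is standing and the forces are near zero. Next I'll lift and carry it to the front of the hooks.

```bash
python3 - <<'E'
from h import *
p,M,o=now();G=p+M@[0,0,.155]
q=plan([(G+[0,0,.11],P[2],.5,16)],-1)
e=fr(*S,[-.09,0,.29])[0];print(e)
plan([(e,S[2],.65,40)],-1,*q)
E
```

```text
0 0.08 -0.15 -0 -0 -0 -1; 0 0.08 -0.15 -0 -0 -0 -1; 0 0.08 -0.15 -0 -0 -0 -1; 0 0.08 -0.15 -0 -0 -0 -1; 0 0.08 -0.15 -0 -0 -0 -1; 0 0.08 -0.15 -0 -0 -0 -1; 0 0.08 -0.15 -0 -0 -0 -1; 0 0.08 -0.15 -0 -0 -0 -1 

0 0.08 -0.15 -0 -0 -0 -1; 0 0.08 -0.15 -0.01 -0 -0 -1; 0 0.08 -0.15 -0 -0 -0 -1; 0 0.08 -0.15 -0.01 -0 -0 -1; 0 0.08 -0.15 -0 -0 -0 -1; 0 0.09 -0.16 -0.01 -0 -0 -1; 0 0.08 -0.15 -0 -0 -0 -1; 0.01 0.09 -0.16 -0.01 -0.01 -0 -1 

[ 0.46289697 -0.22998552  0.29      ]
-0.15 -0.14 -0.07 -0.03 -0.14 0.22 -1; -0.15 -0.14 -0.07 -0.03 -0.14 0.22 -1; -0.16 -0.14 -0.07 -0.03 -0.14 0.22 -1; -0.16 -0.13 -0.07 -0.03 -0.14 0.22 -1; -0.16 -0.13 -0.07 -0.03 -0.14 0.22 -1; -0.17 -0.13 -0.06 -0.03 -0.14 0.22 -1; -0.17 -0.12 -0.06 -0.03 -0.14 0.22 -1; -0.17 -0.12 -0.06 -0.03 -0.14 0.22 -1 

-0.18 -0.11 -0.06 -0.04 -0.14 0.22 -1; -0.18 -0.11 -0.06 -0.04 -0.14 0.22 -1; -0.18 -0.1 -0.05 -0.03 -0.14 0.22 -1; -0.19 -0.1 -0.05 -0.04 -0.14 0.22 -1; -0.19 -0.1 -0.05 -0.03 -0.14 0.22 -1; -0.19 -0.09 -0.05 -0.04 -0.14 0.22 -1; -0.2 -0.09 -0.05 -0.04 -0.14 0.22 -1; -0.2 -0.08 -0.04 -0.03 -0.14 0.22 -1 

-0.2 
[... 198 characters left out ...]
6 -0.03 -0.04 -0.14 0.22 -1; -0.21 -0.05 -0.02 -0.03 -0.14 0.22 -1; -0.21 -0.05 -0.02 -0.04 -0.14 0.22 -1 

-0.21 -0.04 -0.02 -0.04 -0.15 0.22 -1; -0.22 -0.04 -0.02 -0.03 -0.14 0.22 -1; -0.22 -0.03 -0.01 -0.04 -0.15 0.22 -1; -0.22 -0.03 -0.01 -0.03 -0.14 0.22 -1; -0.22 -0.02 -0.01 -0.04 -0.15 0.22 -1; -0.22 -0.02 -0 -0.03 -0.14 0.22 -1; -0.22 -0.01 -0 -0.04 -0.15 0.22 -1; -0.22 -0.01 0 -0.03 -0.14 0.22 -1 

-0.22 -0 0.01 -0.04 -0.15 0.22 -1; -0.22 0 0.01 -0.03 -0.14 0.22 -1; -0.22 0.01 0.01 -0.04 -0.15 0.22 -1; -0.22 0.01 0.02 -0.03 -0.14 0.22 -1; -0.21 0.02 0.02 -0.04 -0.15 0.22 -1; -0.21 0.02 0.02 -0.03 -0.14 0.22 -1; -0.22 0.03 0.02 -0.04 -0.15 0.21 -1; -0.21 0.04 0.03 -0.03 -0.14 0.22 -1
```

Request:
{"method": "carry_out", "body": {"targets": "0 0.04 -0.08 0 0 0 -1; 0 0.08 -0.15 0 0 0 -1; 0 0.08 -0.15 0 0 0 -1; 0 0.08 -0.15 0 0 0 -1; 0 0.08 -0.15 0 0 0 -1; 0 0.08 -0.15 0 0 0 -1; 0 0.08 -0.15 0 0 0 -1; 0 0.08 -0.15 0 0 0 -1", "newtons": 60}}

```text
time: 7.68
ee_pos: [0.4828, 0.1511, 0.3621]
tcp_rot: [151.5, -0.1, 120.7]
wrist_force: [0.2, -0.2, -4.7]
opening: 0.0118
grasp_force: 58.6
```

Request:
{"method": "carry_out", "body": {"targets": "0 0.08 -0.15 0 0 0 -1; 0 0.08 -0.15 -0.01 0 0 -1; 0 0.08 -0.15 0 0 0 -1; 0 0.08 -0.15 -0.01 0 0 -1; 0 0.08 -0.15 0 0 0 -1; 0 0.09 -0.16 -0.01 0 0 -1; 0 0.08 -0.15 0 0 0 -1; 0.01 0.09 -0.16 -0.01 -0.01 0 -1"}}

```text
time: 8.35
ee_pos: [0.4826, 0.1513, 0.4173]
tcp_rot: [151.3, -0.0, 120.6]
wrist_force: [-0.5, -0.1, -6.3]
opening: 0.012
grasp_force: 58.6
```

Request:
{"method": "carry_out", "body": {"targets": "-0.15 -0.14 -0.07 -0.03 -0.14 0.22 -1; -0.15 -0.14 -0.07 -0.03 -0.14 0.22 -1; -0.16 -0.14 -0.07 -0.03 -0.14 0.22 -1; -0.16 -0.13 -0.07 -0.03 -0.14 0.22 -1; -0.16 -0.13 -0.07 -0.03 -0.14 0.22 -1; -0.17 -0.13 -0.06 -0.03 -0.14 0.22 -1; -0.17 -0.12 -0.06 -0.03 -0.14 0.22 -1; -0.17 -0.12 -0.06 -0.03 -0.14 0.22 -1"}}

```text
time: 9.02
ee_pos: [0.4619, 0.0835, 0.4148]
tcp_rot: [149.9, 0.7, 108.5]
wrist_force: [0.4, 0.1, -5.4]
opening: 0.0121
grasp_force: 58.9
```

Request:
{"method": "carry_out", "body": {"targets": "-0.18 -0.11 -0.06 -0.04 -0.14 0.22 -1; -0.18 -0.11 -0.06 -0.04 -0.14 0.22 -1; -0.18 -0.1 -0.05 -0.03 -0.14 0.22 -1; -0.19 -0.1 -0.05 -0.04 -0.14 0.22 -1; -0.19 -0.1 -0.05 -0.03 -0.14 0.22 -1; -0.19 -0.09 -0.05 -0.04 -0.14 0.22 -1; -0.2 -0.09 -0.05 -0.04 -0.14 0.22 -1; -0.2 -0.08 -0.04 -0.03 -0.14 0.22 -1"}}

```text
time: 9.68
ee_pos: [0.4417, 0.0166, 0.4138]
tcp_rot: [148.0, 0.9, 96.6]
wrist_force: [-0.8, -0.1, -5.6]
opening: 0.0122
grasp_force: 58.9
```

Request:
{"method": "carry_out", "body": {"targets": "-0.2 -0.08 -0.04 -0.04 -0.14 0.22 -1; -0.2 -0.07 -0.04 -0.03 -0.14 0.22 -1; -0.21 -0.07 -0.04 -0.04 -0.14 0.22 -1; -0.21 -0.06 -0.03 -0.04 -0.14 0.22 -1; -0.21 -0.06 -0.03 -0.03 -0.14 0.22 -1; -0.21 -0.06 -0.03 -0.04 -0.14 0.22 -1; -0.21 -0.05 -0.02 -0.03 -0.14 0.22 -1; -0.21 -0.05 -0.02 -0.04 -0.14 0.22 -1"}}

```text
time: 10.35
ee_pos: [0.4213, -0.0505, 0.4125]
tcp_rot: [146.2, 0.8, 84.7]
wrist_force: [0.5, 0.1, -5.7]
opening: 0.0118
grasp_force: 58.8
```

Request:
{"method": "carry_out", "body": {"targets": "-0.21 -0.04 -0.02 -0.04 -0.15 0.22 -1; -0.22 -0.04 -0.02 -0.03 -0.14 0.22 -1; -0.22 -0.03 -0.01 -0.04 -0.15 0.22 -1; -0.22 -0.03 -0.01 -0.03 -0.14 0.22 -1; -0.22 -0.02 -0.01 -0.04 -0.15 0.22 -1; -0.22 -0.02 0 -0.03 -0.14 0.22 -1; -0.22 -0.01 0 -0.04 -0.15 0.22 -1; -0.22 -0.01 0 -0.03 -0.14 0.22 -1"}}

```text
time: 11.02
ee_pos: [0.4005, -0.118, 0.4113]
tcp_rot: [144.4, 0.6, 72.6]
wrist_force: [0.9, -0.3, -4.6]
opening: 0.0119
grasp_force: 58.8
```

Request:
{"method": "carry_out", "body": {"targets": "-0.22 0 0.01 -0.04 -0.15 0.22 -1; -0.22 0 0.01 -0.03 -0.14 0.22 -1; -0.22 0.01 0.01 -0.04 -0.15 0.22 -1; -0.22 0.01 0.02 -0.03 -0.14 0.22 -1; -0.21 0.02 0.02 -0.04 -0.15 0.22 -1; -0.21 0.02 0.02 -0.03 -0.14 0.22 -1; -0.22 0.03 0.02 -0.04 -0.15 0.21 -1; -0.21 0.04 0.03 -0.03 -0.14 0.22 -1"}}

```text
time: 11.68
ee_pos: [0.3809, -0.1849, 0.4104]
tcp_rot: [142.7, -0.0, 60.6]
wrist_force: [0.6, -0.4, -3.6]
opening: 0.0121
grasp_force: 58.8
```

```bash
python3 - <<'E'
from h import *
e=fr(*S,[-.09,0,.29])[0];p,M,o=now();G=p+M@[0,0,.155]
print(G-e,R.from_matrix(M.T@tool(S[2],.65)).as_rotvec(),o['wrist_force'],o['opening'],o['grasp_force'],o['q'])
im=camera('wrist');cv2.imwrite('pics/w4.png',im[:,:,::-1]);print(proj('wrist',fr(*S,[[-.022,.037,.237],[-.022,-.037,.237],[0,.037,.212],[0,-.037,.212]])).round(0).tolist())
E
```

```text
[-0.00023378 -0.00100615 -0.00300247] [ 0.00042746  0.00106857 -0.00245585] [ 0.60538209 -0.35078093 -3.58020953] 0.012126827375479944 58.83261322975159 [-25.24026859 -34.79568831 -26.66303827  60.93801533  -2.50491217
  93.35624102]
[[313.0, 172.0], [309.0, 275.0], [311.0, 163.0], [308.0, 254.0]]
```

View pics/w4.png

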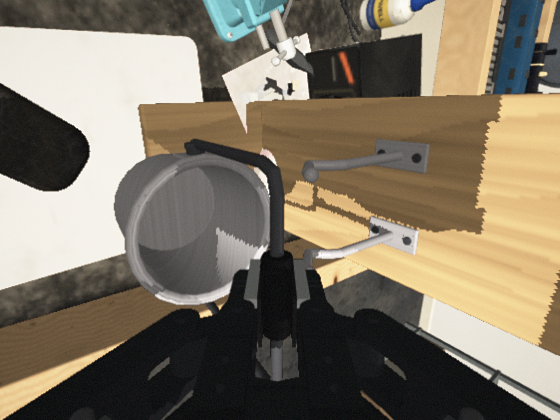

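Both hooks appear where predicted. The left tip is at (310,173) against a predicted (313,172). The right bar's seat is visible near (310,254), with its tip behind the finger. Next I'll cross over the tips, well above them.

```bash
python3 - <<'E'
from h import *
plan([(fr(*S,[-.001,0,.272])[0],S[2],.65,24)],-1)
E
```

```text
0 0.06 0.07 0 0 -0 -1; 0 0.06 0.07 0 0 -0 -1; 0 0.06 0.07 0 0 -0 -1; 0 0.06 0.07 0 0 -0 -1; 0 0.06 0.07 0 0 -0 -1; 0 0.06 0.07 0 0 -0 -1; 0 0.07 0.07 0 0 -0 -1; 0 0.06 0.07 0 0 -0 -1 

0 0.07 0.07 0 0 -0 -1; 0 0.06 0.07 0 0 -0 -1; 0 0.07 0.07 0 0 -0 -1; 0 0.06 0.07 0 0 -0 -1; 0 0.07 0.07 0 0 -0 -1; 0 0.06 0.07 0 0 -0 -1; 0.01 0.07 0.07 0 0 -0 -1; 0 0.06 0.07 0 0 -0 -1 

0.01 0.07 0.06 0 0 -0.01 -1; 0 0.06 0.07 0 0 -0 -1; 0.01 0.07 0.06 0 0.01 -0.01 -1; 0 0.06 0.07 0 0 -0 -1; 0.01 0.07 0.06 0 0.01 -0.01 -1; 0 0.06 0.07 0 0 -0 -1; 0.01 0.07 0.06 0 0.01 -0.01 -1; 0 0.06 0.07 0.01 0 -0 -1
```

Request:
{"method": "carry_out", "body": {"targets": "0 0.06 0.07 0 0 0 -1; 0 0.06 0.07 0 0 0 -1; 0 0.06 0.07 0 0 0 -1; 0 0.06 0.07 0 0 0 -1; 0 0.06 0.07 0 0 0 -1; 0 0.06 0.07 0 0 0 -1; 0 0.07 0.07 0 0 0 -1; 0 0.06 0.07 0 0 0 -1"}}

```text
time: 12.4
ee_pos: [0.407, -0.1985, 0.4043]
tcp_rot: [142.8, -0.0, 60.7]
wrist_force: [-0.4, 0.3, -6.0]
opening: 0.0117
grasp_force: 58.9
```

Request:
{"method": "carry_out", "body": {"targets": "0 0.07 0.07 0 0 0 -1; 0 0.06 0.07 0 0 0 -1; 0 0.07 0.07 0 0 0 -1; 0 0.06 0.07 0 0 0 -1; 0 0.07 0.07 0 0 0 -1; 0 0.06 0.07 0 0 0 -1; 0.01 0.07 0.07 0 0 0 -1; 0 0.06 0.07 0 0 0 -1"}}

```text
time: 13.07
ee_pos: [0.4334, -0.2129, 0.399]
tcp_rot: [142.8, -0.0, 60.7]
wrist_force: [0.8, 0.1, -5.1]
opening: 0.0121
grasp_force: 58.9
```

Request:
{"method": "carry_out", "body": {"targets": "0.01 0.07 0.06 0 0 -0.01 -1; 0 0.06 0.07 0 0 0 -1; 0.01 0.07 0.06 0 0.01 -0.01 -1; 0 0.06 0.07 0 0 0 -1; 0.01 0.07 0.06 0 0.01 -0.01 -1; 0 0.06 0.07 0 0 0 -1; 0.01 0.07 0.06 0 0.01 -0.01 -1; 0 0.06 0.07 0 0 0 -1"}}

```text
time: 13.73
ee_pos: [0.4596, -0.2257, 0.3951]
tcp_rot: [142.8, -0.0, 61.0]
wrist_force: [-0.0, 0.5, -5.6]
opening: 0.0121
grasp_force: 58.9
```

```bash
python3 - <<'E'
from h import *
p,M,o=now();G=p+M@[0,0,.155]
print((G-fr(*S,[0,0,0])[0])@R.from_euler('z',S[2]).as_matrix(),o['wrist_force'],o['opening'],o['grasp_force'])
t=camera('top')[:,:,::-1];w=camera('wrist')[:,:,::-1]
cv2.imwrite('pics/c5.png',np.hstack([cv2.resize(t[120:240,320:440],(400,400),interpolation=cv2.INTER_CUBIC),cv2.resize(w[60:340,140:420],(400,400))]))
print(proj('wrist',fr(*S,[[-.022,.037,.237],[-.022,-.037,.237],[0,.037,.212],[0,-.037,.212]])).round(0).tolist(),proj('top',fr(*S,[[-.022,.037,.237],[-.022,-.037,.237],[0,.037,.212],[0,-.037,.212]])).round(0).tolist())
plan([(fr(*S,[-.001,0,.225])[0],S[2],.65,16)],-1)
E
```

```text
[-0.00117768  0.00269035  0.27170418] [-0.04298815  0.4551393  -5.6043725 ] 0.012145313924973318 58.91376793384552
[[195.0, 211.0], [205.0, 345.0], [213.0, 193.0], [220.0, 308.0]] [[363.0, 189.0], [388.0, 203.0], [365.0, 183.0], [390.0, 196.0]]
-0 -0.04 0.06 -0 -0 0 -1; -0 -0.04 0.06 -0 -0 0 -1; -0 -0.04 0.06 -0 -0 0 -1; -0 -0.04 0.06 -0 -0 0 -1; -0 -0.04 0.06 -0 -0 0 -1; -0 -0.05 0.06 -0 -0 0 -1; -0.01 -0.04 0.06 -0 -0 0 -1; -0 -0.05 0.06 -0 -0 0 -1 

-0.01 -0.04 0.06 -0 -0 0 -1; -0 -0.05 0.06 -0 -0 0.01 -1; -0.01 -0.04 0.05 -0 -0.01 0 -1; -0 -0.05 0.06 -0 -0 0.01 -1; -0.01 -0.04 0.05 -0 -0.01 0 -1; -0 -0.05 0.06 -0 -0 0.01 -1; -0.01 -0.04 0.05 -0 -0.01 0 -1; -0 -0.05 0.06 -0.01 -0 0.01 -1
```

View pics/c5.png

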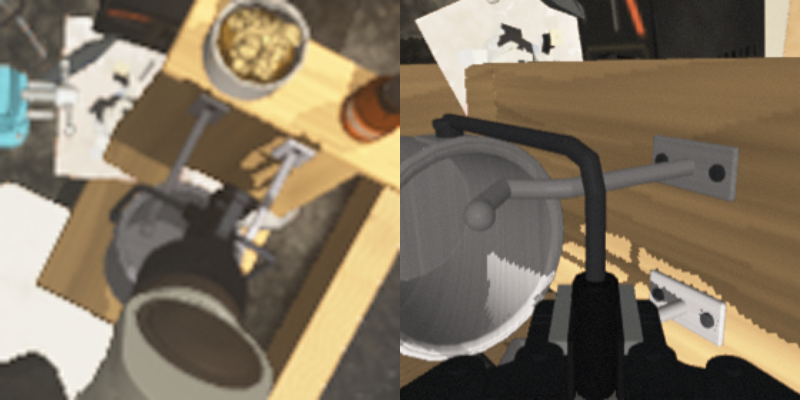

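The left hook tip in the wrist view is at (197,210) against a predicted (195,211), so the alignment is right and the wire is above the seat, behind the tips. Next I'll lower it.

Request:
{"method": "carry_out", "body": {"targets": "0 -0.04 0.06 0 0 0 -1; 0 -0.04 0.06 0 0 0 -1; 0 -0.04 0.06 0 0 0 -1; 0 -0.04 0.06 0 0 0 -1; 0 -0.04 0.06 0 0 0 -1; 0 -0.05 0.06 0 0 0 -1; 0 -0.04 0.06 0 0 0 -1; 0 -0.05 0.06 0 0 0 -1"}}

```text
time: 14.5
ee_pos: [0.4599, -0.2259, 0.3713]
tcp_rot: [142.8, -0.0, 61.0]
wrist_force: [0.1, 0.1, -4.7]
opening: 0.012
grasp_force: 58.9
```

Request:
{"method": "carry_out", "body": {"targets": "-0.01 -0.04 0.06 0 0 0 -1; 0 -0.05 0.06 0 0 0.01 -1; -0.01 -0.04 0.05 0 0 0 -1; 0 -0.05 0.06 0 0 0.01 -1; -0.01 -0.04 0.05 0 0 0 -1; 0 -0.05 0.06 0 0 0.01 -1; 0 -0.04 0.05 0 0 0 -1; 0 -0.05 0.06 0 0 0 -1"}}

```text
time: 15.17
ee_pos: [0.4589, -0.2267, 0.3483]
tcp_rot: [142.8, -0.1, 60.9]
wrist_force: [0.1, 0.0, -5.1]
opening: 0.0121
grasp_force: 58.9
```

```bash
cat >hk.py <<'E'
from h import *
p,M,o=now();G=p+M@[0,0,.155]
print((G-fr(*S,[0,0,0])[0])@R.from_euler('z',S[2]).as_matrix(),o['wrist_force']@R.from_euler('z',S[2]).as_matrix(),o['opening'],o['grasp_force'],o['time'])
E
python3 hk.py
```

```text
[-0.00133025  0.00145935  0.22491131] [ 0.02625138  0.06038129 -5.11518521] 0.012140782205152814 58.89867961406708 15.1667
```

Request:
{"method": "carry_out", "body": {"targets": "0 -0.015 0.02 0 0 0 -1; 0 -0.015 0.02 0 0 0 -1; 0 -0.015 0.02 0 0 0 -1; 0 -0.015 0.02 0 0 0 -1; 0 -0.015 0.02 0 0 0 -1; 0 -0.015 0.02 0 0 0 -1; 0 -0.015 0.02 0 0 0 -1; 0 -0.015 0.02 0 0 0 -1"}}

```text
time: 15.83
ee_pos: [0.4594, -0.227, 0.3423]
tcp_rot: [142.5, -0.1, 60.9]
wrist_force: [0.8, -0.5, 6.1]
opening: 0.012
grasp_force: 59.9
```

```bash
python3 hk.py
```

```text
[-0.00023612  0.00144729  0.21929428] [ 0.96930851 -0.03917082  6.05474158] 0.011991413111291043 59.86066997051239 15.8333
```

The wire has made contact: the load moved to the hooks with almost no sideways force. I'll release, then retreat along the tool axis.

Request:
{"method": "carry_out", "body": {"targets": "0 0 0 0 0 0 -0.8; 0 0 0 0 0 0 -0.6; 0 0 0 0 0 0 -0.5; 0 0 0 0 0 0 -0.4; 0 0 0 0 0 0 -0.3; 0 0 0 0 0 0 -0.2; 0 0 0 0 0 0 -0.1; 0 0 0 0 0 0 -0.1"}}

```text
time: 16.5
ee_pos: [0.4589, -0.2266, 0.3404]
tcp_rot: [142.8, -0.1, 60.9]
wrist_force: [0.6, -0.3, -0.7]
opening: 0.0383
grasp_force: 0.0
```

```bash
python3 hk.py; python3 - <<'E'
from h import *
w=camera('wrist')[:,:,::-1];t=camera('top')[:,:,::-1];cv2.imwrite('pics/c6.png',w)
E
```

```text
[-0.00134623  0.00152126  0.21696756] [ 0.635962    0.02328683 -0.74681527] 0.03830674237138321 0.0 16.5
```

Request:
{"method": "carry_out", "body": {"targets": "0 0 -0.1 0 0 0 -0.1; 0 0 -0.1 0 0 0 -0.1; 0 0 -0.15 0 0 0 -0.1; 0 0 -0.2 0 0 0 -0.1; 0 0 -0.2 0 0 0 -0.1; 0 0 -0.2 0 0 0 -0.1; 0 0 -0.3 0 0 0 -0.1; 0 0 -0.4 0 0 0 -0.1"}}

```text
time: 17.27
ee_pos: [0.4234, -0.207, 0.3935]
tcp_rot: [142.8, -0.1, 60.9]
wrist_force: [0.2, 0.0, -0.5]
opening: 0.0387
grasp_force: 0.0
```

Request:
{"method": "carry_out", "body": {"targets": "0 0 -0.3 0 0 0 -0.1; 0 0 -0.3 0 0 0 -0.1; 0 0 -0.3 0 0 0 -0.1; 0 0 -0.2 0 0 0 -0.1; 0 0 0 0 0 0 -0.1; 0 0 0 0 0 0 -0.1; 0 0 0 0 0 0 -0.1; 0 0 0 0 0 0 -0.1"}}

```text
time: 17.93
ee_pos: [0.4009, -0.1945, 0.4272]
tcp_rot: [142.8, -0.1, 60.9]
wrist_force: [0.2, 0.0, -0.7]
opening: 0.0383
grasp_force: 0.0
```

```bash
python3 - <<'E'
from h import *
a=camera('wrist')[:,:,::-1];cv2.waitKey(1)
b=camera('wrist')[:,:,::-1]
print('motion',np.abs(a.astype(int)-b).max(), monitor.get_obs()['wrist_force'])
s=camera('scene')[:,:,::-1]
z=np.zeros((600,800,3),np.uint8);z[:420,:560]=b
z[:240,560:]=cv2.resize(s[120:240,290:410],(240,240),interpolation=cv2.INTER_CUBIC)
cv2.imwrite('pics/end.png',z)
print(proj('wrist',fr(*S,[[0,0,.215],[0,.037,.215],[0,-.037,.215],[0,.051,.215],[0,-.051,.215],[0,0,.128],[-.022,.037,.237],[-.022,-.037,.237]])).round(0).tolist())
E
```

```text
Traceback (most recent call last):
cv2.error: OpenCV(4.12.0) /io/opencv/modules/highgui/src/window.cpp:1367: error: (-2:Unspecified error) The function is not implemented. Rebuild the library with Windows, GTK+ 2.x or Cocoa support. If you are on Ubuntu or Debian, install libgtk2.0-dev and pkg-config, then re-run cmake or configure script in function 'cvWaitKey'
```

```bash
python3 - <<'E'
from h import *
a=camera('wrist')[:,:,::-1];b=camera('wrist')[:,:,::-1]
print('motion',np.abs(a.astype(int)-b).max(), monitor.get_obs()['wrist_force'])
s=camera('scene')[:,:,::-1]
z=np.zeros((600,800,3),np.uint8);z[:420,:560]=b
z[:240,560:]=cv2.resize(s[120:240,290:410],(240,240),interpolation=cv2.INTER_CUBIC)
cv2.imwrite('pics/end.png',z)
print(proj('wrist',fr(*S,[[0,0,.215],[0,.037,.215],[0,-.037,.215],[0,.051,.215],[0,-.051,.215],[0,0,.128],[-.022,.037,.237],[-.022,-.037,.237]])).round(0).tolist())
E
```

```text
motion 163 [ 0.68244761  0.49855234 -0.88453316]
[[277.0, 217.0], [277.0, 169.0], [277.0, 260.0], [277.0, 150.0], [277.0, 276.0], [223.0, 194.0], [270.0, 178.0], [271.0, 279.0]]
```

View pics/end.png

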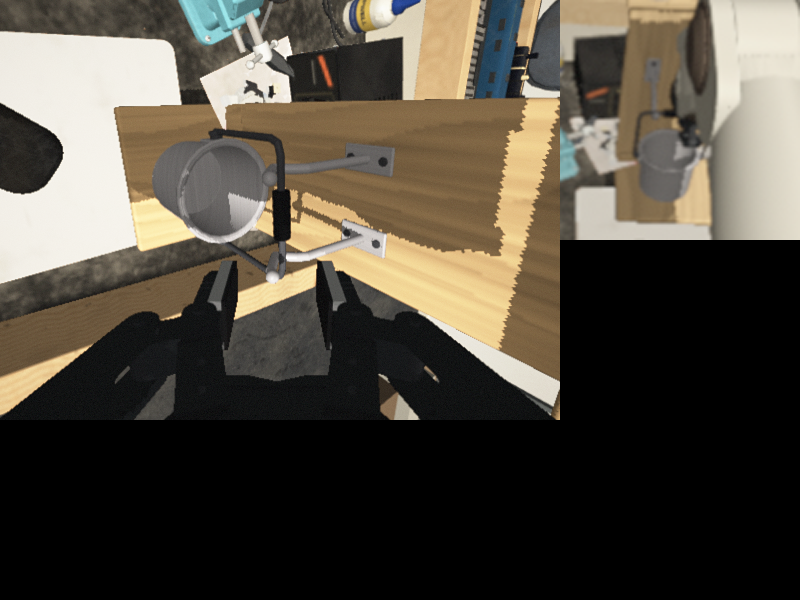

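The grip is at (281,215) against the seat's (277,217), with the wire behind both tips at (271,178) and (273,276), so it is hung. I'll let any swing die out and check that it is still.

Request:
{"method": "carry_out", "body": {"targets": "0 0 0 0 0 0 -0.1; 0 0 0 0 0 0 -0.1; 0 0 0 0 0 0 -0.1; 0 0 0 0 0 0 -0.1; 0 0 0 0 0 0 -0.1; 0 0 0 0 0 0 -0.1; 0 0 0 0 0 0 -0.1; 0 0 0 0 0 0 -0.1"}}

```text
time: 18.8
ee_pos: [0.4007, -0.1944, 0.4282]
tcp_rot: [142.8, -0.1, 60.9]
wrist_force: [1.2, -0.8, -0.6]
opening: 0.0383
grasp_force: 0.0
```

Request:
{"method": "carry_out", "body": {"targets": "0 0 0 0 0 0 -0.1; 0 0 0 0 0 0 -0.1; 0 0 0 0 0 0 -0.1; 0 0 0 0 0 0 -0.1; 0 0 0 0 0 0 -0.1; 0 0 0 0 0 0 -0.1; 0 0 0 0 0 0 -0.1; 0 0 0 0 0 0 -0.1"}}

```text
time: 19.47
ee_pos: [0.4007, -0.1944, 0.4281]
tcp_rot: [142.8, -0.1, 60.9]
wrist_force: [-0.3, 0.6, 0.9]
opening: 0.0386
grasp_force: 0.0
```

Request:
{"method": "carry_out", "body": {"targets": "0 0 0 0 0 0 -0.1; 0 0 0 0 0 0 -0.1; 0 0 0 0 0 0 -0.1; 0 0 0 0 0 0 -0.1; 0 0 0 0 0 0 -0.1; 0 0 0 0 0 0 -0.1; 0 0 0 0 0 0 -0.1; 0 0 0 0 0 0 -0.1"}}

```text
time: 20.13
ee_pos: [0.4007, -0.1945, 0.4282]
tcp_rot: [142.8, -0.1, 60.9]
wrist_force: [-0.5, -0.2, 0.1]
opening: 0.0382
grasp_force: 0.0
```

```bash
python3 - <<'E'
from h import *
f=[cv2.cvtColor(camera('wrist'),cv2.COLOR_RGB2GRAY) for _ in range(8)]
e=cv2.cvtColor(cv2.imread('pics/end.png')[:420,:560],cv2.COLOR_BGR2GRAY)
for name,sl in(('pail',np.s_[150:240,160:265]),('background',np.s_[100:250,400:500])):
    for im in [e]+f[1:]: print(name,np.round(cv2.phaseCorrelate(f[0][sl].astype(float),im[sl].astype(float))[0],2))
print(monitor.get_obs()['time'])
E
```

```text
pail [-0.49  0.65]
pail [-0.05  0.04]
pail [-0.1   0.03]
pail [-0.13  0.1 ]
pail [-0.1   0.07]
pail [-0.1   0.07]
pail [-0.09  0.06]
pail [-0.12  0.1 ]
background [0.84 0.25]
background [0. 0.]
background [ 0.   -0.02]
background [-0.03 -0.03]
background [-0.   -0.04]
background [-0.02 -0.02]
background [-0.03 -0.03]
background [-0.   -0.01]
20.5333
```

```bash
python3 -c "
from workcell import bot
print(bot.job_done())"
```

```text
the job is handed in; nothing more can be done
None
```

I swung the bail upright with the pail still on the bench, hung the pail on both hooks with the wire behind the tips, confirmed it was still in the last wrist pictures, and handed the job in at about 20.5 s; the result was not shown to me.

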